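# Stack a layered turning blank and close the hold-down press

## Task

Finish the dry stack for a layered turning blank in the hold-down press: set the thin disc on the disc that already lies on the round plate, then the thick disc on top of that, each set down rather than dropped and all three centred on the plate. Then swing the press arm down until its nose rests fully home in the forked catch and let go; leave the other things on the bench where they are.

Things in the scene. Friction and masses are not known exactly. Their poses are not given: they have to be found in the camera images.
- press: Hold-down press screwed to the bench: aluminium base 250 x 110 x 14 mm, round steel plate, hinge clevis (102 mm high) at x = +100 mm, forked catch post at x = -85 mm. Origin: on the bench under the plate's centre; x level along the base from catch end to hinge end, y across, z up. With the arm open fingers that close along y keep the gripper clear of the arm and posts.
- plate (a point): Centre of the top face of the press's round steel plate (100 mm diameter), 34 mm above the bench; axes as the press. The stack belongs centred here, directly under the sprung foot of the closed arm.
- swing_arm (a joint): Angle of the dark steel press arm (rad), a bar 24 mm wide, 16 mm thick: 0 = closed, level, nose on the seat of the catch (hard stop); grows as it lifts, 1.57 = upright over the hinge end, stop at 1.9; starts at 1.45 to 1.75. The hinge is stiff: the arm stays at any angle where it is left, closed too; it takes 1 to 5 N at the handle to move.
- hinge_point (a point): Point on the arm's hinge axis, in the middle of the clevis, 90 mm above the bench, 100 mm from the plate's centre along the press's x axis. The hinge axis is level, along the press's y axis.
- handle (a point): Centre of the cross handle at the arm's free end: a T-bar 120 mm long, parallel to the hinge axis, black grips 18 mm in diameter from 16 to 60 mm either side of this point; pinch one from above 38 mm from this point. Arm closed: 225 mm from the hinge axis towards the catch end and 32 mm above it (122 mm above the bench); it circles the hinge axis with the arm.
- catch (a point): Middle of the seat of the forked catch, 114 mm above the bench, at the press's x = -85 mm. The post is 46 mm wide across the press's y and 22 mm along x; its two fork tips stand 139 mm above the bench, 30 mm apart.
- foot (a point): Middle of the rubber face of the round foot (50 mm diameter) on a spring under the arm, 100 mm from the hinge. With the complete stack (56 mm) on the plate it meets the stack in the arm's last 0.03 rad and is pushed back 3 mm when the arm is closed (about 4 N on the stack).
- disc_base: Flat birch disc, 64 mm diameter, 20 mm thick, already lying loose and centred on the press's plate. Origin: centre of its underside; z up, its axis.
- disc_thin: The thin disc: flat walnut disc, 64 mm diameter, 12 mm thick, about 30 g, lying on the bench. Origin: centre of its underside; z up, its axis.
- disc_thick: The thick disc: flat walnut disc, 64 mm diameter, 24 mm thick, about 55 g, lying on the bench. Origin: centre of its underside; z up, its axis.
- clamp: Bystander: aluminium cam clamp gripping two birch boards that stand on edge; boards 160 mm along x, together 36 mm along y, 70 mm high; clamp bar along y above them, 170 mm long, whole 110 mm high. Origin: on the bench under the middle of the boards.
- caliper: Bystander: grey plastic digital caliper lying flat, 225 mm along its x axis, up to 70 mm across, 14 mm high. Origin: on the bench under the middle of its beam.
- box_blank: Bystander: solid walnut box blank 120 x 80 x 50 mm (x, y, z). Origin: centre of its underside.
- pin_block: Bystander: brass hinge pin block 70 x 36 x 26 mm (x, y, z) with three brass pins standing 18 mm out of its top. Origin: centre of its underside.
Things that resemble listed ones, but are neither listed nor needed, are in the scene too. Leave any blue or turquoise look-alike of the disc_thick alone. What is shaped like the disc_thin but pink is not meant.

How it is judged:
By the outcome, as a careful person would: the job done as asked, in the order asked, and still so for the second after the job is handed in, with the robot touching nothing.
It also fails if it takes over 70 s, if anything falls off the work surface, if the arm or the gripper's body presses on something with over 40 N, if the wrist force passes 120 N, or if a joint passes its speed limit or range.

## Robot

A 6-joint arm with a two-finger parallel gripper is mounted at the origin on the work surface. World frame = base frame: x ahead of the robot, y to its left, z up, the work surface at z = 0. Lengths are in m, angles in rad, forces in N, time in s.
With the tool pointing down it reaches from about 0.4 to 0.825 m from the base axis. Payload 7 kg.
Tool frame: the origin (TCP) lies midway between the tips of the shut fingers; the grasp point (between the pads) lies 19 mm behind it; x points along the fingers, y is the direction in which the jaws open and shut, and the axes are right-handed (so a half turn about x gives the same grasp; the last joint's range is limited). The gripper opens to 85 mm and grips with 20 to 120 N. Pads are 22 mm wide; open, the fingers measure 114 mm over their backs; the gripper's body (76 mm by 85 mm) begins 54 mm behind the grasp point. The pads swing forward as they close: fully open they stand 13 mm farther back than shut.
Start: joints at [1.445, 0.359, 0.012, 0, -1.224, -0.288], TCP at [0.271, 0.618, 0.231] pointing down, gripper open.
Joint ranges: [-3.07, 3.07], [-1.43, 2.12], [-1.02, 1.25], [-3.03, 1.67], [-3.05, -0], [-3.03, 3.03]. Speed limits (rad/s): [2.39, 2.39, 3.01, 3.14, 3.14, 3.14].

## Interface

Orientations are given as a rotation vector (axis times angle).
In Python, from rig import read_state, optics, workorder gives the robot as it stands.
- The arm moves only by the tool play_rows, never from a script. Its argument "moves" is a list of rows, each an object with "turn": the turn, a rotation vector about the world's x, y, z in rad, a list of three; "slide": the shift along the world's x, y, z in mm, a list of three; "hand": the opening, from 0 (shut) to 1 (fully open). In form: [{"turn": [ax, ay, az], "slide": [dx, dy, dz], "hand": hand}, ...]. A call has 1 to 12 rows; each row is the pose to reach, as a shift and turn from the pose commanded when the call began; what a row does not reach only later rows make up. A row lasts 1/10 s, in which the tool goes at most 50 mm and 8.59 degrees, less where a joint would pass 70% of its speed; a pose out of reach is approached as far as the arm can. A call with a gripper value outside its range is refused whole. The fingers move at their own pace and stop on an object; "force" is the grip in N (left out, the last holds). Time passes only in rows, so rows that repeat a pose let the fingers close. It gives the time, the measured TCP pose, the force and the opening at its end, in the units of the state.
- read_state(): the state, without advancing time (a new reading comes with each control period).
- optics.get_image(name): name is "scene" or "side" or "wrist"; returns a dict with "pixels" (480x640x3 uint8, red, green, blue), "z_map" (480x640 float32, m along the optical axis (not along the pixel's ray), 0 where there is no reading), "fx", "fy", "cx", "cy" (pixels), "T" (4x4, takes a point from camera to world coordinates). Camera axes: x right, y up, looking along -z (the intrinsics and any distortion apply to the point x, -y, -z); pixel columns grow to the right and rows downward; lengths in m; the calibration is good to about 2 mm. A picture is of the moment at which its call begins.
- workorder.hand_in(): hands the job in, once; it reports no verdict.
The state is a dict: "t": time; "joint_positions": joint angles; "joint_velocities": joint speeds; "effort": joint torques, N m; "ee_pos": TCP position; "tcp_rot": TCP orientation; "wrist_force": force on the tool from outside, world axes, zero at the start; "moment": the same for the moment, N m; "finger_gap": opening from 0.0 (shut) to 1.0 (fully open).
Only numpy, scipy, OpenCV 4.12 (cv2) and the standard library are available. Lean on these libraries where they do the work, as an engineer would, in place of code of your own. Each camera call takes 0.05 s, during which the arm holds its last target. There are 200 camera calls.

## Working session

There is one attempt and no reset: what is moved stays moved. The work goes in short steps, Python scripts to look and compute and a tool call to move; the robot and the scene stay as the last step left them, time stands still between calls to the robot, and variables do not carry over. Pictures are saved under pics/ and viewed, about 8 in all and at most 12, crops included, and the job is handed in when it is done.

Besides the shell and the picture viewer there is one more tool, called after "Call:" as name(argument=value, ...) on one line, values as JSON. play_rows: Moves the arm, as the interface text tells. Its arguments: {"type":"object","properties":{"moves":{"type":"array","items":{"type":"object","properties":{"turn":{"type":"array","items":{"type":"number"}},"slide":{"type":"array","items":{"type":"number"}},"hand":{"type":"number"}}}},"force":{"type":"number"}},"required":["moves"]}

```bash
mkdir -p pics; cat > h.py <<'E'
import numpy as np, cv2
from rig import read_state, optics, workorder
def grab(n):
    d=optics.get_image(n); return d
def world(d):
    z=d["z_map"]; v,u=np.mgrid[0:480,0:640]
    P=np.stack([(u-d["cx"])/d["fx"]*z,-(v-d["cy"])/d["fy"]*z,-z,np.ones_like(z)],-1)
    W=P@np.array(d["T"]).T; W=W[...,:3]; W[z==0]=np.nan; return W
def save(d,name,crop=None,s=1):
    im=cv2.cvtColor(d["pixels"],cv2.COLOR_RGB2BGR)
    if crop: x0,y0,x1,y1=crop; im=im[y0:y1,x0:x1]
    if s!=1: im=cv2.resize(im,None,fx=s,fy=s,interpolation=cv2.INTER_CUBIC)
    cv2.imwrite("pics/"+name,im)
E
python3 - <<'E'
from h import *
import pickle
for n in ["scene","side"]:
    d=grab(n); pickle.dump(d,open(n+".pkl","wb")); save(d,n+"0.png")
    print(n,{k:d[k] for k in d if k not in("pixels","z_map")})
print(read_state())
E
```

```text
scene {'fx': 492.06450399646, 'fy': 492.06450399646, 'cx': 320.43157037893747, 'cy': 236.0428940330056, 'T': array([[ 0.67182701, -0.58523875,  0.45403092,  1.1314908 ],
       [ 0.74068545,  0.52600747, -0.41797273, -0.60976453],
       [ 0.00579018,  0.61709947,  0.78686385,  1.12495681],
       [ 0.        ,  0.        ,  0.        ,  1.        ]])}
side {'fx': 439.60922845198644, 'fy': 439.60922845198644, 'cx': 327.52160194142095, 'cy': 242.83427084188818, 'T': array([[ 0.84278887,  0.39080752, -0.37010323,  0.22432068],
       [-0.53803769,  0.63074588, -0.55917357, -0.59409017],
       [ 0.01491186,  0.67039475,  0.74185478,  0.79405084],
       [ 0.        ,  0.        ,  0.        ,  1.        ]])}
{'t': 0.1, 'joint_positions': array([ 1.44508673e+00,  3.59285693e-01,  1.11669229e-02, -2.93609425e-04,
       -1.22410355e+00, -2.88114404e-01]), 'joint_velocities': array([ 0.00040062, -0.00239666,  0.00152499,  0.00082105,  0.00166781,
        0.0001251 ]), 'effort': array([-1.79749357e-03, -5.84765697e+01,  2.94108045e+01,  6.95455492e+00,
       -3.20946347e-03,  4.64850046e-06]), 'ee_pos': array([0.27127492, 0.61762751, 0.23048634]), 'tcp_rot': array([-1.99378109,  0.42013595,  1.99410605]), 'wrist_force': array([-0.09187644, -0.2410162 ,  0.48928861]), 'moment': array([0.01565331, 0.00400774, 0.02425161]), 'finger_gap': 0.9973677277715732}
```

View pics/scene0.png

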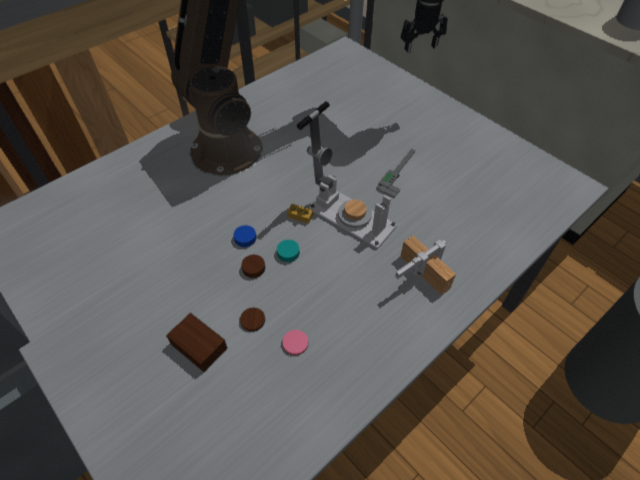

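View pics/side0.png

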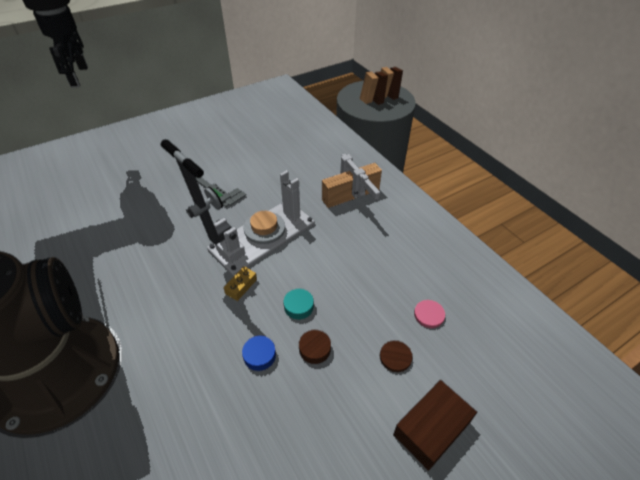

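Scene view: the walnut discs are at (253,266), which looks thick, and (252,319), which looks thin. The look-alikes are blue (245,236), teal (288,251) and pink (295,342). The press plate is at (354,212), the catch at (381,215), the hinge at (328,187) and the handle at (314,116). Next I'll measure these and check the discs in a crop.

```bash
cat > m.py <<'E'
from h import *
import pickle
def disc(d,W,c,r=22,zmin=.006,col=None):
    u,v=c; S=W[v-r:v+r,u-r:u+r].reshape(-1,3)
    P=S[(S[:,2]>zmin)]; zt=np.nanpercentile(P[:,2],80)
    T=P[abs(P[:,2]-zt)<.004]; (x,y),rad=cv2.minEnclosingCircle(T[:,:2].astype(np.float32))
    return zt,T.mean(0)[:2],(x,y,rad),len(T)
if __name__=="__main__":
    np.set_printoptions(precision=4,suppress=True)
    for n,pts in (("scene",dict(thick=(253,265),thin=(252,318),teal=(288,250),blue=(245,235),pink=(295,342))),("side",dict(thick=(315,345),thin=(396,355),teal=(299,302),blue=(259,351),pink=(430,313)))):
        d=pickle.load(open(n+".pkl","rb")); W=world(d)
        bench=W[380:400,330:350] if n=="scene" else W[400:420,250:270]
        print(n,"bench z",np.nanmean(bench[...,2]))
        for k,c in pts.items(): print(k,*disc(d,W,c,16 if n=="scene" else 20))
        px=dict(scene=dict(base=(355,210),catch=(381,203),hinge=(328,180),handle=(314,116),g1=(305,123),g2=(323,107),pin=(300,212),box=(196,340),c1=(372,241),c2=(394,228)),side=dict(base=(264,222),catch=(289,178),handle=(181,157),pin=(240,283),box=(435,422)))[n]
        for k,(u,v) in px.items(): print(k,np.nanmedian(W[v-1:v+2,u-1:u+2].reshape(-1,3),0))
        # press base top: z 10..18mm near plate
        M=(abs(W[...,2]-.014)<.003)
        b=W[px["base"][1],px["base"][0]]; M&=np.hypot(W[...,0]-b[0],W[...,1]-b[1])<.15
        hsv=cv2.cvtColor(d["pixels"],cv2.COLOR_RGB2HSV); M&=(hsv[...,1]<60)
        P=W[M][:,:2].astype(np.float32); print("base rect",len(P),cv2.minAreaRect(P))
        # plate + birch disc top
        near=np.hypot(W[...,0]-b[0],W[...,1]-b[1])<.06
        for z in (.034,.054):
            T=W[near&(abs(W[...,2]-z)<.004)][:,:2].astype(np.float32)
            print("z",z,len(T),cv2.minEnclosingCircle(T) if len(T) else 0)
E
python3 m.py
python3 - <<'E'
from h import *
import pickle
d=pickle.load(open("side.pkl","rb")); save(d,"crop1.png",(225,260,465,440),3)
E
```

```text
scene bench z -0.00047857684650470355
thick 0.0252764721047539 [ 0.4454 -0.2274] (0.44527116417884827, -0.226636603474617, 0.03251302242279053) 313
thin 0.013817969224849458 [ 0.5703 -0.3264] (0.5702204704284668, -0.32611164450645447, 0.0323299877345562) 367
teal 0.025184738749115042 [ 0.4681 -0.1232] (0.46806472539901733, -0.123371921479702, 0.03311938792467117) 298
blue 0.025346382349877405 [ 0.3454 -0.181 ] (0.34512263536453247, -0.18058651685714722, 0.033060554414987564) 255
pink 0.013619914844550473 [ 0.692  -0.2873] (0.6915687322616577, -0.28795289993286133, 0.03305160254240036) 405
base [0.5095 0.0978 0.0535]
catch [0.51   0.21   0.0011]
hinge [0.4045 0.0901 0.102 ]
handle [0.3586 0.0727 0.3134]
g1 [0.3675 0.0355 0.3162]
g2 [0.3532 0.1117 0.3183]
pin [ 0.3904 -0.011   0.0256]
box [ 0.5451 -0.4696  0.0495]
c1 [0.6011 0.0787 0.0143]
c2 [0.6098 0.1619 0.0108]
base rect 806 ((0.4970467686653137, 0.10093163698911667), (0.24832002818584442, 0.11204098910093307), 10.56376838684082)
z 0.034 320 ((0.5027943849563599, 0.10249094665050507), 0.05217790603637695)
z 0.054 274 ((0.5038610100
[... 372 characters left out ...]
99103, -0.11889827251434326, 0.03238324448466301) 605
blue 0.025364434922410917 [ 0.3446 -0.1785] (0.3456217050552368, -0.17775984108448029, 0.0329911895096302) 784
pink 0.013461941378313868 [ 0.6909 -0.2838] (0.6919323205947876, -0.28370845317840576, 0.033320631831884384) 600
base [0.5018 0.0976 0.0547]
catch [0.66   0.2614 0.0013]
handle [0.3525 0.0731 0.3171]
pin [ 0.383  -0.0158  0.0267]
box [ 0.5316 -0.4687  0.0497]
base rect 1404 ((0.4994240403175354, 0.08589693903923035), (0.2509326934814453, 0.1497223824262619), 11.457711219787598)
z 0.034 485 ((0.5024521946907043, 0.10691755264997482), 0.051363442093133926)
z 0.054 433 ((0.5036032199859619, 0.1072387546300888), 0.033756546676158905)
```

View pics/crop1.png

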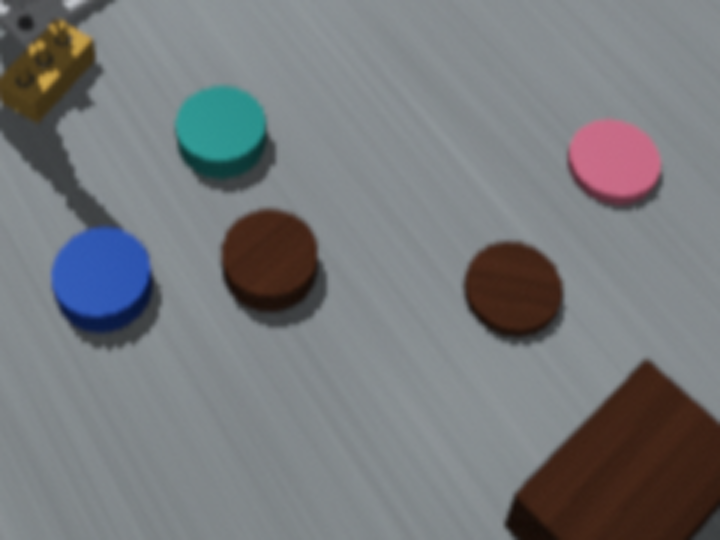

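The crop confirms it. The thick walnut disc at crop (270,258) has its top at z≈25 mm, and the thin walnut disc at (514,287) has its top at 13 mm. Blue, teal and pink are decoys.

```bash
python3 - <<'E'
from h import *
from scipy.spatial.transform import Rotation as R
s=read_state(); M=R.from_rotvec(s["tcp_rot"]).as_matrix(); print(M.round(3))
print("jaw angle",np.degrees(np.arctan2(M[1,1],M[0,1])))
E
```

```text
[[-0.    -0.402 -0.916]
 [-0.001 -0.916  0.402]
 [-1.     0.001 -0.   ]]
jaw angle -113.71610187904025
```

Call:
play_rows(moves=[{"turn":[0,0,0.1],"slide":[30,-20,30],"hand":1},{"turn":[0,0,0.2],"slide":[60,-40,60],"hand":1},{"turn":[0,0,0.3],"slide":[90,-60,90],"hand":1},{"turn":[0,0,0.4],"slide":[120,-80,120],"hand":1},{"turn":[0,0,0.5],"slide":[150,-110,150],"hand":1},{"turn":[0,0,0.597],"slide":[180,-145,170],"hand":1},{"turn":[0,0,0.597],"slide":[205,-185,170],"hand":1},{"turn":[0,0,0.597],"slide":[230,-225,170],"hand":1},{"turn":[0,0,0.597],"slide":[255,-265,170],"hand":1},{"turn":[0,0,0.597],"slide":[280,-305,170],"hand":1},{"turn":[0,0,0.597],"slide":[300,-348,170],"hand":1},{"turn":[0,0,0.597],"slide":[310,-395,170],"hand":1}])

```text
t: 1.3
ee_pos: [0.5823, 0.2214, 0.3999]
tcp_rot: [2.123, 0.194, -2.127]
wrist_force: [0.8, -0.9, 0.4]
finger_gap: 1.0
```

Call:
play_rows(moves=[{"slide":[-25,-40,-13],"hand":1},{"slide":[-50,-80,-26],"hand":1},{"slide":[-78,-118,-40],"hand":1},{"slide":[-78,-118,-40],"hand":1}])

```text
$.moves[0]: bad value
```

```bash
python3 - <<'E'
from h import *
import pickle
d=grab("wrist"); pickle.dump(d,open("w1.pkl","wb")); save(d,"w1.png")
print(d["fx"],d["cx"],d["cy"],d["T"].round(4)); s=read_state(); print(s["ee_pos"],s["tcp_rot"])
E
```

```text
431.5032906538717 320.6217517381532 233.70171573242555 [[ 0.1816  0.9403  0.2878  0.6553]
 [-0.9834  0.1736  0.0532  0.236 ]
 [ 0.     -0.2927  0.9562  0.5424]
 [ 0.      0.      0.      1.    ]]
[0.58272938 0.21542626 0.40124385] [ 2.12537344  0.18965475 -2.12716975]
```

View pics/w1.png

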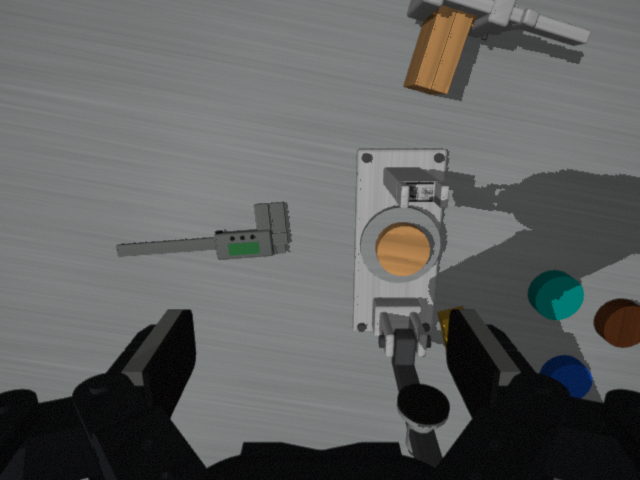

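Wrist view: the press plate is at (400,245), the base disc at (403,250), the hinge at (405,335), and the catch at (415,190). The camera sits on the catch side. I can measure the press from this.

```bash
cat >> h.py <<'E'
def circ(W,c,z,rad,tol=.004):
    m=(np.hypot(W[...,0]-c[0],W[...,1]-c[1])<rad*1.5)&(abs(W[...,2]-z)<tol)
    T=W[m][:,:2].astype(np.float32); return len(T),cv2.minEnclosingCircle(T),T.mean(0)
E
python3 - <<'E'
from h import *
import pickle
np.set_printoptions(precision=4,suppress=True)
d=pickle.load(open("w1.pkl","rb")); W=world(d)
print("bench",np.nanmedian(W[50:120,50:300,2]))
print("base",circ(W,(.503,.1045),.054,.032)); print("plate",circ(W,(.503,.1045),.034,.05))
m=(abs(W[...,2]-.014)<.003)&(np.hypot(W[...,0]-.503,W[...,1]-.1045)<.16); m[:, :345]=0; m[:,455:]=0
P=W[m][:,:2].astype(np.float32); print(cv2.minAreaRect(P),len(P))
for n,z,c in (("teal",.024,(.468,-.121)),("thick",.024,(.4455,-.2255))): print(n,circ(W,c,z,.032))
E
```

```text
bench 0.00012385376635887235
base (2098, ((0.5049440860748291, 0.10762040317058563), 0.03215735778212547), array([0.5055, 0.1081], dtype=float32))
plate (2505, ((0.4913342595100403, 0.10540610551834106), 0.06341113895177841), array([0.5107, 0.1119], dtype=float32))
((0.4932541251182556, 0.09483163058757782), (0.26039060950279236, 0.13093431293964386), 10.58039379119873) 6672
teal (1708, ((0.46847158670425415, -0.11776070296764374), 0.03320804238319397), array([ 0.4696, -0.1174], dtype=float32))
thick (1324, ((0.4448588192462921, -0.22214852273464203), 0.03301141411066055), array([ 0.4443, -0.2169], dtype=float32))
```

Call:
play_rows(moves=[{"turn":[0,0,0],"slide":[0,-45,0],"hand":1},{"turn":[0,0,0],"slide":[0,-90,0],"hand":1},{"turn":[0,0,0],"slide":[0,-135,0],"hand":1},{"turn":[0,0,0],"slide":[0,-180,0],"hand":1},{"turn":[0,0,0],"slide":[0,-225,0],"hand":1},{"turn":[0,0,0],"slide":[0,-270,0],"hand":1},{"turn":[0,0,0],"slide":[0,-315,-30],"hand":1},{"turn":[0,0,0],"slide":[0,-360,-60],"hand":1},{"turn":[0,0,0],"slide":[0,-405,-90],"hand":1},{"turn":[0,0,0],"slide":[0,-450,-120],"hand":1},{"turn":[0,0,0],"slide":[-5,-495,-140],"hand":1},{"turn":[0,0,0],"slide":[-11,-535,-160],"hand":1}])

```text
t: 2.55
ee_pos: [0.5712, -0.304, 0.2445]
tcp_rot: [2.124, 0.196, -2.126]
wrist_force: [0.7, 0.3, 0.5]
finger_gap: 0.998
```

Call:
play_rows(moves=[{"turn":[0,0,0],"slide":[0,-12,-40],"hand":1},{"turn":[0,0,0],"slide":[0,-12,-80],"hand":1},{"turn":[0,0,0],"slide":[0,-12,-100],"hand":1},{"turn":[0,0,0],"slide":[0,-12,-100],"hand":1},{"turn":[0,0,0],"slide":[0,-12,-100],"hand":1}])

```text
t: 3.05
ee_pos: [0.5719, -0.3146, 0.1464]
tcp_rot: [2.125, 0.195, -2.126]
wrist_force: [0.2, -0.9, -0.2]
finger_gap: 1.001
```

```bash
python3 - <<'E'
from h import *
import pickle
np.set_printoptions(precision=4,suppress=True)
s=read_state(); print(s["ee_pos"])
d=grab("wrist"); pickle.dump(d,open("w2.pkl","wb")); save(d,"w2.png"); W=world(d); print(read_state()["ee_pos"])
print("bench",np.nanmedian(W[30:60,50:300,2]))
print("thin",circ(W,(.57,-.3225),.012,.032,.003))
E
```

```text
[ 0.5719 -0.3146  0.1464]
[ 0.5726 -0.3147  0.1475]
bench 0.0002764590725172489
thin (6841, ((0.5709115862846375, -0.3233007788658142), 0.032080795615911484), array([ 0.5717, -0.3228], dtype=float32))
```

View pics/w2.png

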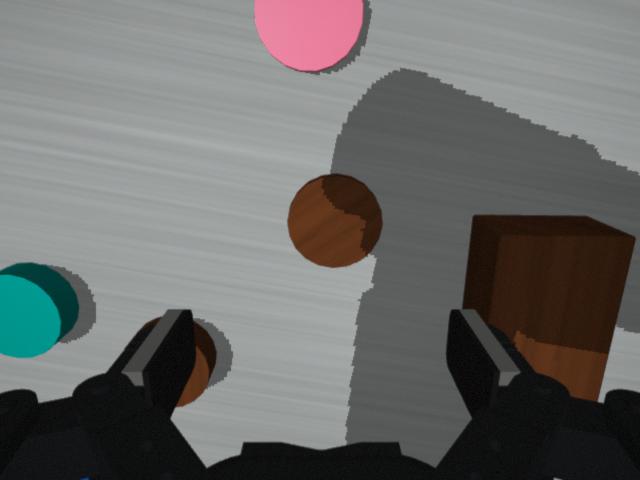

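Wrist view: the thin walnut disc is at (335,221), clear of both fingers' paths. The box is at right and the pink disc at top. Now descending.

Call:
play_rows(moves=[{"turn":[0,0,0],"slide":[-1,-8,-30],"hand":1},{"turn":[0,0,0],"slide":[-1,-8,-60],"hand":1},{"turn":[0,0,0],"slide":[-1,-8,-85],"hand":1},{"turn":[0,0,0],"slide":[-1,-8,-105],"hand":1},{"turn":[0,0,0],"slide":[-1,-8,-115],"hand":1},{"turn":[0,0,0],"slide":[-1,-8,-115],"hand":1},{"turn":[0,0,0],"slide":[-1,-8,-115],"hand":1}])

```text
t: 3.8
ee_pos: [0.5718, -0.3227, 0.0327]
tcp_rot: [2.127, 0.195, -2.123]
wrist_force: [-0.2, 1.2, 0.3]
finger_gap: 0.997
```

```bash
python3 - <<'E'
from h import *
for i in range(4):
    s=read_state(); print(s["t"],s["ee_pos"].round(4),s["tcp_rot"].round(4)); optics.get_image("wrist")
E
```

```text
3.8 [ 0.5718 -0.3227  0.0327] [ 2.1267  0.1947 -2.1226]
3.85 [ 0.572  -0.3228  0.0329] [ 2.1273  0.1945 -2.122 ]
3.9 [ 0.5718 -0.3228  0.0328] [ 2.1273  0.1944 -2.1221]
3.95 [ 0.5717 -0.3227  0.0327] [ 2.1273  0.1945 -2.1224]
```

Call:
play_rows(moves=[{"turn":[0,0,0],"slide":[-0.5,0,-15],"hand":1},{"turn":[0,0,0],"slide":[-0.5,0,-28],"hand":1},{"turn":[0,0,0],"slide":[-0.5,0,-35],"hand":1},{"turn":[0,0,0],"slide":[-0.5,0,-35],"hand":1},{"turn":[0,0,0],"slide":[-0.5,0,-35],"hand":0.6},{"turn":[0,0,0],"slide":[-0.5,0,-35],"hand":0.6},{"turn":[0,0,0],"slide":[-0.5,0,-35],"hand":0.6},{"turn":[0,0,0],"slide":[-0.5,0,-35],"hand":0.6},{"turn":[0,0,0],"slide":[-0.5,0,-35],"hand":0.6},{"turn":[0,0,0],"slide":[-0.5,0,-35],"hand":0.6}], force=30)

```text
t: 5.0
ee_pos: [0.5706, -0.3226, -0.0034]
tcp_rot: [2.126, 0.195, -2.124]
wrist_force: [-0.2, 0.0, 4.1]
finger_gap: 0.736
```

```bash
python3 - <<'E'
from h import *
s=read_state(); print(s["t"],s["ee_pos"].round(4),s["wrist_force"].round(2),s["finger_gap"])
d=grab("wrist"); save(d,"w3.png")
E
```

```text
5.0 [ 0.5706 -0.3226 -0.0034] [-0.22  0.    4.15] 0.7357153131124071
```

View pics/w3.png

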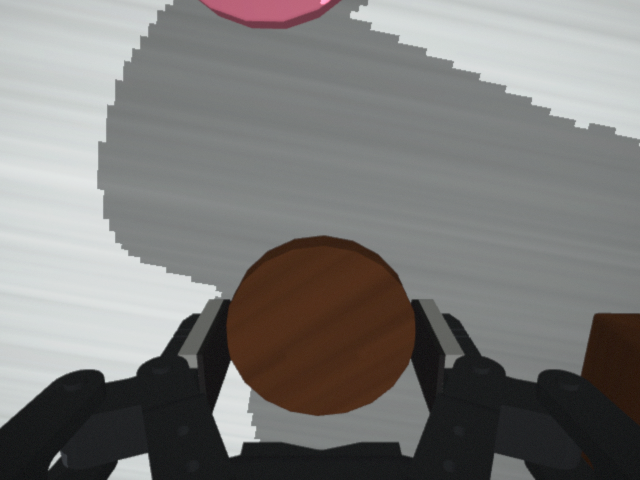

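Wrist view: the thin disc is held between the pads, centre (321,326), and level. Lifting it.

Call:
play_rows(moves=[{"turn":[0,0,0],"slide":[0,0,5],"hand":0.6},{"turn":[0,0,0],"slide":[0,0,20],"hand":0.6},{"turn":[0,0,0],"slide":[0,0,45],"hand":0.6},{"turn":[0,0,0],"slide":[0,0,75],"hand":0.6},{"turn":[0,0,0],"slide":[0,0,110],"hand":0.6},{"turn":[0,0,0],"slide":[0,0,145],"hand":0.6},{"turn":[0,0,0],"slide":[0,0,180],"hand":0.6},{"turn":[0,0,0],"slide":[0,0,200],"hand":0.6},{"turn":[0,0,0],"slide":[0,0,205],"hand":0.6},{"turn":[0,0,0],"slide":[0,0,205],"hand":0.6}])

```text
t: 6.05
ee_pos: [0.5703, -0.3225, 0.2023]
tcp_rot: [2.127, 0.195, -2.123]
wrist_force: [-0.7, 0.2, -1.3]
finger_gap: 0.734
```

```bash
cat >> h.py <<'E'
def held(d,W,e):
    hs=cv2.cvtColor(d["pixels"],cv2.COLOR_RGB2HSV)
    z=d["z_map"]; m=(W[...,2]>e[2]-.06)&(abs(W[...,2]-e[2]-.01)<.025)&(np.hypot(W[...,0]-e[0],W[...,1]-e[1])<.045)
    m[:,:225]=0; m[:,420:]=0; m&=(hs[...,1]>100)
    P=W[m]; zt=np.percentile(P[:,2],60); T=P[abs(P[:,2]-zt)<.003]
    A=np.c_[T[:,:2]-e[:2],np.ones(len(T))]; c=np.linalg.lstsq(A,T[:,2],rcond=None)[0]
    return len(T),cv2.minEnclosingCircle(T[:,:2].astype(np.float32)),zt-e[2],c
E
python3 - <<'E'
from h import *
import pickle
np.set_printoptions(precision=4,suppress=True)
d=grab("wrist"); s=read_state(); W=world(d); e=s["ee_pos"]; pickle.dump((d,e),open("w4.pkl","wb"))
print(e,s["wrist_force"],s["finger_gap"],s["tcp_rot"]); print(W[326,321])
print(held(d,W,e))
E
```

```text
[ 0.5697 -0.3222  0.2009] [ 0.4486  0.2282 -0.9233] 0.7315503706451194 [ 2.1256  0.1956 -2.1258]
[ 0.574  -0.3208  0.2184]
(25372, ((0.5705593824386597, -0.32112428545951843), 0.03290420398116112), np.float64(0.016804903973756058), array([0.0011, 0.0006, 0.2175]))
```

Call:
play_rows(moves=[{"turn":[0,0,0],"slide":[0,15,10],"hand":0.6},{"turn":[0,0,0],"slide":[-5,45,20],"hand":0.6},{"turn":[0,0,0],"slide":[-10,85,30],"hand":0.6},{"turn":[0,0,0],"slide":[-15,125,40],"hand":0.6},{"turn":[0,0,0],"slide":[-20,165,48],"hand":0.6},{"turn":[0,0,0],"slide":[-25,205,48],"hand":0.6},{"turn":[0,0,0],"slide":[-30,245,48],"hand":0.6},{"turn":[0,0,0],"slide":[-36,285,48],"hand":0.6},{"turn":[0,0,0],"slide":[-44,325,48],"hand":0.6},{"turn":[0,0,0],"slide":[-52,365,48],"hand":0.6},{"turn":[0,0,0],"slide":[-58,398,48],"hand":0.6},{"turn":[0,0,0],"slide":[-63,418,48],"hand":0.6}])

```text
t: 7.3
ee_pos: [0.5059, 0.0978, 0.2483]
tcp_rot: [2.123, 0.197, -2.126]
wrist_force: [0.1, -1.2, -0.1]
finger_gap: 0.733
```

Call:
play_rows(moves=[{"turn":[0,0,0],"slide":[-2,8,0],"hand":0.6},{"turn":[0,0,0],"slide":[-2,11,0],"hand":0.6},{"turn":[0,0,0],"slide":[-2,11,0],"hand":0.6},{"turn":[0,0,0],"slide":[-2,11,0],"hand":0.6}])

```text
t: 7.7
ee_pos: [0.5052, 0.1058, 0.2488]
tcp_rot: [2.125, 0.194, -2.126]
wrist_force: [0.6, -0.8, 0.5]
finger_gap: 0.732
```

```bash
python3 - <<'E'
from h import *
import pickle
np.set_printoptions(precision=4,suppress=True)
d=grab("wrist"); s=read_state(); W=world(d); e=s["ee_pos"]; pickle.dump((d,e),open("w5.pkl","wb")); save(d,"w5.png")
print(e,s["tcp_rot"]); print("held",held(d,W,e))
print("base",circ(W,(.505,.1076),.054,.032)); print("bench",np.nanmedian(W[30:200,30:150,2]))
g=grab("side"); save(g,"s5.png",(60,0,460,330),2)
Ws=world(g); m=(Ws[...,2]>.3)&(Ws[...,0]<.45)&(Ws[...,0]>.25)&(abs(Ws[...,1]-.07)<.12)
E
```

```text
[0.5053 0.1057 0.2489] [ 2.1255  0.1938 -2.1263]
held (25533, ((0.5050788521766663, 0.10638238489627838), 0.033603399991989136), np.float64(0.015326777495750898), array([-0.0007,  0.0007,  0.2641]))
base (4808, ((0.5043849945068359, 0.10734154284000397), 0.03201206028461456), array([0.5055, 0.1075], dtype=float32))
bench 0.00040097183337925446
```

View pics/s5.png

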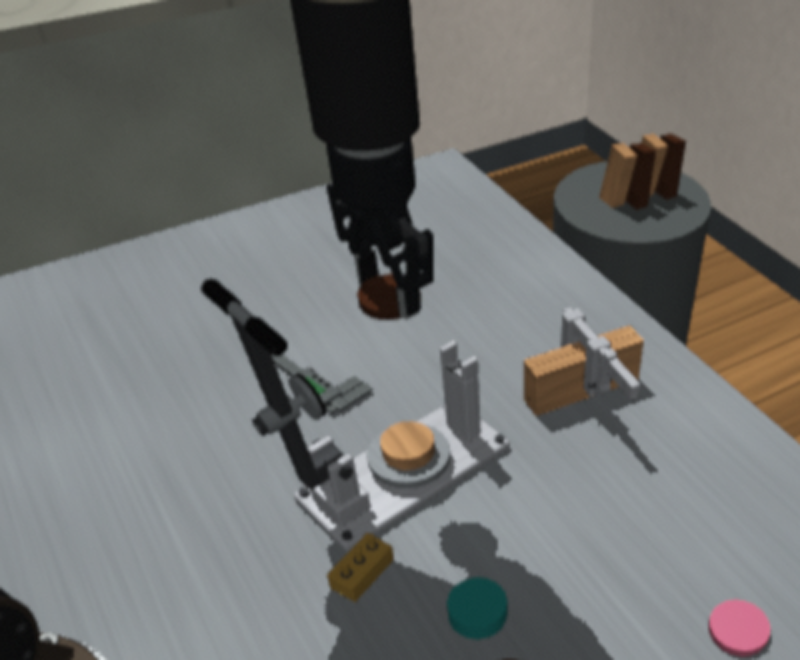

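Side view: the thin disc is held level at (388,298), the base disc is on the plate at (408,443), and the handle is at (243,313), clear to the left. I'll descend partway and check forearm-to-handle clearance.

Call:
play_rows(moves=[{"turn":[0,0,0],"slide":[-0.7,1,-15],"hand":0.6},{"turn":[0,0,0],"slide":[-0.7,1,-45],"hand":0.6},{"turn":[0,0,0],"slide":[-0.7,1,-80],"hand":0.6},{"turn":[0,0,0],"slide":[-0.7,1,-110],"hand":0.6},{"turn":[0,0,0],"slide":[-0.7,1,-125],"hand":0.6},{"turn":[0,0,0],"slide":[-0.7,1,-130],"hand":0.6},{"turn":[0,0,0],"slide":[-0.7,1,-130],"hand":0.6}])

```text
t: 8.5
ee_pos: [0.5045, 0.1069, 0.1187]
tcp_rot: [2.124, 0.194, -2.127]
wrist_force: [0.8, -0.2, 0.3]
finger_gap: 0.731
```

```bash
python3 - <<'E'
from h import *
np.set_printoptions(precision=4,suppress=True)
s=read_state(); print(s["ee_pos"],s["joint_positions"],s["wrist_force"])
d=grab("scene"); save(d,"sc6.png",(180,0,480,260),2); W=world(d)
m=(np.hypot(W[...,0],W[...,1])<.47)&(np.hypot(W[...,0],W[...,1])>.3)&(W[...,2]>.25)&(W[...,1]>-.05)&(W[...,1]<.2)
P=W[m]; print(len(P))
for lo in np.arange(.25,.8,.04):
    q=P[(P[:,2]>=lo)&(P[:,2]<lo+.04)]
    if len(q): print(round(lo,2),len(q),q.min(0),q.max(0))
E
```

```text
[0.5045 0.1069 0.1187] [ 0.59    0.2046 -0.4876  0.0002 -0.8798  1.1632] [ 0.791  -0.2349  0.3005]
1348
0.25 117 [0.3504 0.0624 0.2507] [0.3694 0.0906 0.2898]
0.29 304 [0.336  0.0153 0.2901] [0.3725 0.1353 0.3229]
0.41 2 [0.4611 0.0774 0.4464] [0.4633 0.0795 0.4469]
0.49 226 [0.3264 0.1614 0.4967] [0.4351 0.1998 0.5299]
0.53 544 [0.2828 0.0892 0.5302] [0.4596 0.1999 0.57  ]
0.57 155 [0.3091 0.1454 0.57  ] [0.3759 0.1992 0.5832]
```

View pics/sc6.png

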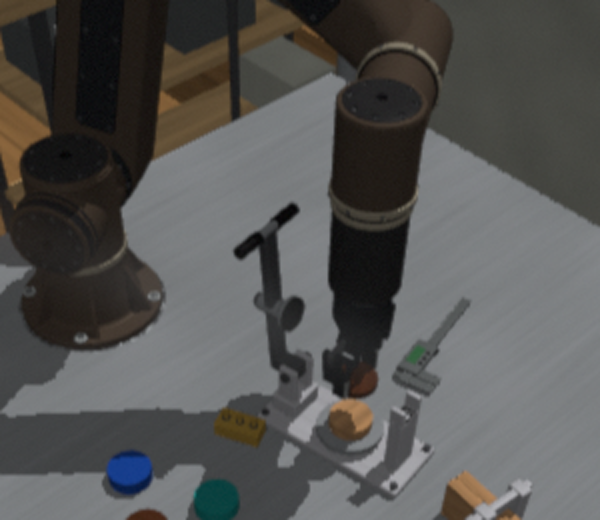

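Scene view: the gripper is over the plate. The handle at (267,230) is well clear of the forearm, which passes to the side and more than 0.1 m above it. Lowering to contact.

Call:
play_rows(moves=[{"turn":[0,0,0],"slide":[0,0,-15],"hand":0.6},{"turn":[0,0,0],"slide":[0,0,-35],"hand":0.6},{"turn":[0,0,0],"slide":[0,0,-50],"hand":0.6},{"turn":[0,0,0],"slide":[0,0,-60],"hand":0.6},{"turn":[0,0,0],"slide":[0,0,-64],"hand":0.6},{"turn":[0,0,0],"slide":[0,0,-66],"hand":0.6},{"turn":[0,0,0],"slide":[0,0,-66],"hand":0.6},{"turn":[0,0,0],"slide":[0,0,-66],"hand":0.6}])

```text
t: 9.35
ee_pos: [0.505, 0.1078, 0.0537]
tcp_rot: [2.127, 0.196, -2.124]
wrist_force: [-0.3, 0.4, -0.4]
finger_gap: 0.738
```

Call:
play_rows(moves=[{"turn":[0,0,0],"slide":[0,0,-1],"hand":0.6},{"turn":[0,0,0],"slide":[0,0,-2],"hand":0.6},{"turn":[0,0,0],"slide":[0,0,-2],"hand":0.6}])

```text
t: 9.65
ee_pos: [0.5045, 0.1075, 0.0511]
tcp_rot: [2.126, 0.195, -2.125]
wrist_force: [0.1, -0.2, -0.3]
finger_gap: 0.731
```

Call:
play_rows(moves=[{"turn":[0,0,0],"slide":[0,0,-0.5],"hand":0.6},{"turn":[0,0,0],"slide":[0,0,-0.8],"hand":0.6},{"turn":[0,0,0],"slide":[0,0,-0.8],"hand":0.6}])

```text
t: 9.95
ee_pos: [0.5046, 0.1075, 0.0506]
tcp_rot: [2.126, 0.195, -2.125]
wrist_force: [-2.0, 0.1, 4.3]
finger_gap: 0.731
```

```bash
python3 - <<'E'
from h import *
np.set_printoptions(precision=4,suppress=True)
d=grab("wrist"); s=read_state(); e=s["ee_pos"]; W=world(d); print(e,s["wrist_force"]); print(held(d,W,e))
E
```

```text
[0.5045 0.1076 0.0505] [-1.8036  0.6502  5.6377]
(25501, ((0.5047599673271179, 0.10870815813541412), 0.03318355605006218), np.float64(0.01539824366133545), array([-0.0003,  0.0007,  0.0658]))
```

Contact at about 5 N, at the height I predicted. Releasing and rising.

Call:
play_rows(moves=[{"turn":[0,0,0],"slide":[0,0,0.3],"hand":1},{"turn":[0,0,0],"slide":[0,0,0.3],"hand":1},{"turn":[0,0,0],"slide":[0,0,0.3],"hand":1},{"turn":[0,0,0],"slide":[0,0,0.3],"hand":1},{"turn":[0,0,0],"slide":[0,0,0.3],"hand":1},{"turn":[0,0,0],"slide":[0,0,15],"hand":1},{"turn":[0,0,0],"slide":[0,0,45],"hand":1},{"turn":[0,0,0],"slide":[0,0,85],"hand":1},{"turn":[0,0,0],"slide":[0,0,130],"hand":1},{"turn":[0,0,0],"slide":[0,0,170],"hand":1},{"turn":[0,0,0],"slide":[0,0,200],"hand":1},{"turn":[0,0,0],"slide":[0,0,200],"hand":1}])

```text
t: 11.2
ee_pos: [0.5066, 0.1083, 0.2551]
tcp_rot: [2.135, 0.199, -2.118]
wrist_force: [0.0, 0.6, -0.4]
finger_gap: 1.001
```

```bash
python3 - <<'E'
from h import *
np.set_printoptions(precision=4,suppress=True)
d=grab("wrist"); s=read_state(); e=s["ee_pos"]; W=world(d); print(e,s["wrist_force"]); save(d,"w7.png",(200,80,440,260),3)
print("thin",circ(W,(.505,.1076),.066,.032,.003)); print("base",circ(W,(.505,.1076),.054,.032,.003))
T=W[(np.hypot(W[...,0]-.505,W[...,1]-.1076)<.06)&(abs(W[...,2]-.034)<.003)]; print("plate",cv2.minEnclosingCircle(T[:,:2].astype(np.float32)))
print("thick",circ(W,(.4455,-.223),.024,.032,.003))
E
```

```text
[0.5054 0.108  0.2525] [-0.9146  0.7897 -0.5608]
thin (4952, ((0.5046862363815308, 0.10900652408599854), 0.031986963003873825), array([0.5054, 0.1091], dtype=float32))
base (86, ((0.5105483531951904, 0.10673010349273682), 0.03199491277337074), array([0.5267, 0.093 ], dtype=float32))
plate ((0.5042042136192322, 0.10729826241731644), 0.05010778456926346)
thick (991, ((0.4414525628089905, -0.21317154169082642), 0.029547104611992836), array([ 0.4389, -0.2043], dtype=float32))
```

View pics/w7.png

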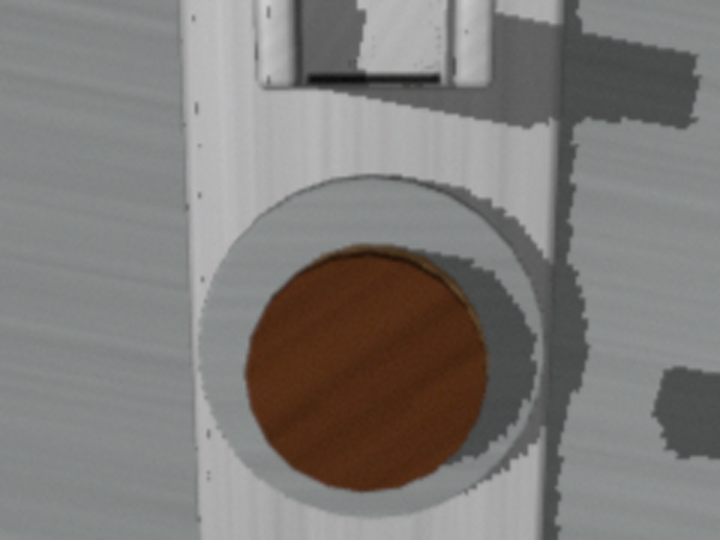

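Crop: the thin disc lies flat on the base at crop (367,370), within about 1.7 mm of the plate's centre. Now for the thick disc.

Call:
play_rows(moves=[{"turn":[0,0,0],"slide":[0,-25,0],"hand":1},{"turn":[0,0,0],"slide":[0,-65,0],"hand":1},{"turn":[0,0,0],"slide":[-5,-110,0],"hand":1},{"turn":[0,0,0],"slide":[-15,-155,0],"hand":1},{"turn":[0,0,0],"slide":[-25,-200,-20],"hand":1},{"turn":[0,0,0],"slide":[-35,-240,-40],"hand":1},{"turn":[0,0,0],"slide":[-45,-280,-65],"hand":1},{"turn":[0,0,0],"slide":[-55,-310,-85],"hand":1},{"turn":[0,0,0],"slide":[-60,-325,-100],"hand":1},{"turn":[0,0,0],"slide":[-60,-331,-105],"hand":1},{"turn":[0,0,0],"slide":[-60,-331,-105],"hand":1},{"turn":[0,0,0],"slide":[-60,-331,-105],"hand":1}])

```text
t: 12.45
ee_pos: [0.4449, -0.2232, 0.1454]
tcp_rot: [2.125, 0.195, -2.125]
wrist_force: [-0.6, 1.7, -0.4]
finger_gap: 1.003
```

```bash
python3 - <<'E'
from h import *
np.set_printoptions(precision=4,suppress=True)
d=grab("wrist"); s=read_state(); e=s["ee_pos"]; W=world(d); print(e,s["tcp_rot"]); save(d,"w8.png")
print("thick",circ(W,(.4455,-.223),.024,.032,.003)); print("teal",circ(W,(.468,-.119),.024,.032,.003))
E
```

```text
[ 0.4452 -0.223   0.1457] [ 2.1257  0.1958 -2.1241]
thick (7507, ((0.4446890950202942, -0.22398707270622253), 0.03227536007761955), array([ 0.4459, -0.2234], dtype=float32))
teal (8653, ((0.46833711862564087, -0.11935640871524811), 0.03227536007761955), array([ 0.4693, -0.1194], dtype=float32))
```

Call:
play_rows(moves=[{"turn":[0,0,0],"slide":[-0.5,-1,-35],"hand":1},{"turn":[0,0,0],"slide":[-0.5,-1,-75],"hand":1},{"turn":[0,0,0],"slide":[-0.5,-1,-105],"hand":1},{"turn":[0,0,0],"slide":[-0.5,-1,-128],"hand":1},{"turn":[0,0,0],"slide":[-0.5,-1,-140],"hand":1},{"turn":[0,0,0],"slide":[-0.5,-1,-143.5],"hand":1},{"turn":[0,0,0],"slide":[-0.5,-1,-143.5],"hand":1},{"turn":[0,0,0],"slide":[-0.5,-1,-143.5],"hand":0.6},{"turn":[0,0,0],"slide":[-0.5,-1,-143.5],"hand":0.6},{"turn":[0,0,0],"slide":[-0.5,-1,-143.5],"hand":0.6},{"turn":[0,0,0],"slide":[-0.5,-1,-143.5],"hand":0.6},{"turn":[0,0,0],"slide":[-0.5,-1,-143.5],"hand":0.6}])

```text
t: 13.7
ee_pos: [0.445, -0.2244, 0.0031]
tcp_rot: [2.128, 0.195, -2.122]
wrist_force: [-0.6, 3.2, 6.0]
finger_gap: 0.739
```

Call:
play_rows(moves=[{"turn":[0,0,0],"slide":[0,0,0],"hand":0.6},{"turn":[0,0,0],"slide":[0,0,5],"hand":0.6},{"turn":[0,0,0],"slide":[0,0,20],"hand":0.6},{"turn":[0,0,0],"slide":[0,0,50],"hand":0.6},{"turn":[0,0,0],"slide":[0,0,90],"hand":0.6},{"turn":[0,0,0],"slide":[0,0,130],"hand":0.6},{"turn":[0,0,0],"slide":[0,0,170],"hand":0.6},{"turn":[0,0,0],"slide":[0,0,210],"hand":0.6},{"turn":[0,0,0],"slide":[0,0,235],"hand":0.6},{"turn":[0,0,0],"slide":[0,0,248],"hand":0.6},{"turn":[0,0,0],"slide":[0,0,248],"hand":0.6}])

```text
t: 14.8
ee_pos: [0.4445, -0.2246, 0.2515]
tcp_rot: [2.129, 0.194, -2.122]
wrist_force: [-0.2, 0.7, -0.7]
finger_gap: 0.735
```

```bash
python3 - <<'E'
from h import *
np.set_printoptions(precision=4,suppress=True)
d=grab("wrist"); s=read_state(); e=s["ee_pos"]; W=world(d); print(e,s["wrist_force"],s["finger_gap"]); print(held(d,W,e))
E
```

```text
[ 0.4438 -0.2244  0.2497] [-0.6588 -0.6743 -1.6363] 0.7393900698741773
(27162, ((0.4438735842704773, -0.22356106340885162), 0.03256765007972717), np.float64(0.02258736068762343), array([0.0009, 0.0003, 0.2722]))
```

Call:
play_rows(moves=[{"turn":[0,0,0],"slide":[10,15,0],"hand":0.6},{"turn":[0,0,0],"slide":[25,45,0],"hand":0.6},{"turn":[0,0,0],"slide":[40,85,0],"hand":0.6},{"turn":[0,0,0],"slide":[50,125,0],"hand":0.6},{"turn":[0,0,0],"slide":[57,165,0],"hand":0.6},{"turn":[0,0,0],"slide":[60,205,0],"hand":0.6},{"turn":[0,0,0],"slide":[60,245,0],"hand":0.6},{"turn":[0,0,0],"slide":[60,280,0],"hand":0.6},{"turn":[0,0,0],"slide":[60,310,0],"hand":0.6},{"turn":[0,0,0],"slide":[60,326,0],"hand":0.6},{"turn":[0,0,0],"slide":[60,331,0],"hand":0.6},{"turn":[0,0,0],"slide":[60,331,0],"hand":0.6}])

```text
t: 16.05
ee_pos: [0.5035, 0.1065, 0.2485]
tcp_rot: [2.122, 0.195, -2.127]
wrist_force: [-0.4, -0.5, -1.1]
finger_gap: 0.737
```

Call:
play_rows(moves=[{"turn":[0,0,0],"slide":[0,0,-20],"hand":0.6},{"turn":[0,0,0],"slide":[0,0,-50],"hand":0.6},{"turn":[0,0,0],"slide":[0,0,-85],"hand":0.6},{"turn":[0,0,0],"slide":[0,0,-115],"hand":0.6},{"turn":[0,0,0],"slide":[0,0,-128],"hand":0.6},{"turn":[0,0,0],"slide":[0,0,-130],"hand":0.6},{"turn":[0,0,0],"slide":[0,0,-130],"hand":0.6},{"turn":[0,0,0],"slide":[0,0,-130],"hand":0.6}])

```text
t: 16.85
ee_pos: [0.5047, 0.1063, 0.1207]
tcp_rot: [2.127, 0.195, -2.124]
wrist_force: [0.4, 0.5, 0.3]
finger_gap: 0.736
```

```bash
python3 - <<'E'
from h import *
np.set_printoptions(precision=4,suppress=True)
d=grab("wrist"); s=read_state(); e=s["ee_pos"]; W=world(d); print(e,s["wrist_force"],s["finger_gap"]); print(held(d,W,e))
E
```

```text
[0.5047 0.1065 0.1208] [ 0.5407  0.1989 -0.8316] 0.7372793335260894
(27251, ((0.5034857392311096, 0.1068270206451416), 0.03298806771636009), np.float64(0.020652609206645453), array([-0.0009,  0.0011,  0.1414]))
```

Call:
play_rows(moves=[{"turn":[0,0,0],"slide":[0.4,1,-12],"hand":0.6},{"turn":[0,0,0],"slide":[0.4,1,-28],"hand":0.6},{"turn":[0,0,0],"slide":[0.4,1,-40],"hand":0.6},{"turn":[0,0,0],"slide":[0.4,1,-46],"hand":0.6},{"turn":[0,0,0],"slide":[0.4,1,-48],"hand":0.6},{"turn":[0,0,0],"slide":[0.4,1,-48.5],"hand":0.6},{"turn":[0,0,0],"slide":[0.4,1,-48.5],"hand":0.6},{"turn":[0,0,0],"slide":[0.4,1,-48.5],"hand":0.6}])

```text
t: 17.7
ee_pos: [0.5047, 0.1077, 0.0717]
tcp_rot: [2.126, 0.196, -2.125]
wrist_force: [1.9, -1.2, 0.3]
finger_gap: 0.733
```

Call:
play_rows(moves=[{"turn":[0,0,0],"slide":[0,0,-0.7],"hand":0.6},{"turn":[0,0,0],"slide":[0,0,-1.5],"hand":0.6},{"turn":[0,0,0],"slide":[0,0,-1.5],"hand":0.6}])

```text
t: 18.0
ee_pos: [0.5044, 0.1075, 0.0698]
tcp_rot: [2.126, 0.195, -2.125]
wrist_force: [0.2, -0.6, -0.3]
finger_gap: 0.738
```

Call:
play_rows(moves=[{"turn":[0,0,0],"slide":[0,0,-0.5],"hand":0.6},{"turn":[0,0,0],"slide":[0,0,-1],"hand":0.6},{"turn":[0,0,0],"slide":[0,0,-1],"hand":0.6}])

```text
t: 18.3
ee_pos: [0.5044, 0.1075, 0.0691]
tcp_rot: [2.126, 0.195, -2.125]
wrist_force: [-1.6, 0.8, 4.0]
finger_gap: 0.733
```

Contact at 4 N. Releasing.

Call:
play_rows(moves=[{"turn":[0,0,0],"slide":[0,0,0.2],"hand":1},{"turn":[0,0,0],"slide":[0,0,0.2],"hand":1},{"turn":[0,0,0],"slide":[0,0,0.2],"hand":1},{"turn":[0,0,0],"slide":[0,0,0.2],"hand":1},{"turn":[0,0,0],"slide":[0,0,0.2],"hand":1},{"turn":[0,0,0],"slide":[0,0,10],"hand":1},{"turn":[0,0,0],"slide":[0,0,35],"hand":1},{"turn":[0,0,0],"slide":[0,0,75],"hand":1},{"turn":[0,0,0],"slide":[0,0,115],"hand":1},{"turn":[0,0,0],"slide":[0,0,155],"hand":1},{"turn":[0,0,0],"slide":[0,0,180],"hand":1},{"turn":[0,0,0],"slide":[0,0,180],"hand":1}])

```text
t: 19.5
ee_pos: [0.5062, 0.1082, 0.2539]
tcp_rot: [2.134, 0.199, -2.118]
wrist_force: [0.4, -0.5, -0.2]
finger_gap: 1.0
```

```bash
python3 - <<'E'
from h import *
import pickle
np.set_printoptions(precision=4,suppress=True)
d=grab("wrist"); s=read_state(); e=s["ee_pos"]; W=world(d); print(e,s["joint_positions"]); pickle.dump((d,e),open("w9.pkl","wb"))
print("thick",circ(W,(.505,.1076),.090,.032,.003)); 
T=W[(np.hypot(W[...,0]-.505,W[...,1]-.1076)<.06)&(abs(W[...,2]-.034)<.003)]; print("plate",cv2.minEnclosingCircle(T[:,:2].astype(np.float32)))
save(d,"w9.png")
for n in ("scene","side"):
    g=grab(n); W=world(g)
    m=(W[...,2]>.27)&(W[...,2]<.36)&(W[...,0]<.42)&(W[...,0]>.3)&(abs(W[...,1]-.075)<.09)
    P=W[m]; print(n,len(P),P.min(0),P.max(0))
    B=P[P[:,2]>.302]; c,_,vv=cv2.PCACompute2(B[:,:2].astype(np.float32),None)[0:3] if 0 else (B.mean(0),0,np.linalg.svd(B-B.mean(0),full_matrices=False)[2][0]); t=(B-c)@vv; print(c,vv,t.min(),t.max(),"mid",c+vv*(t.min()+t.max())/2)
E
```

```text
[0.5052 0.1079 0.2514] [ 0.5911  0.0799 -0.3044  0.0003 -1.1817  1.1629]
thick (5716, ((0.504233717918396, 0.10890184342861176), 0.03193481266498566), array([0.5051, 0.109 ], dtype=float32))
plate ((0.5042808055877686, 0.10733714699745178), 0.05003859102725983)
scene 365 [0.3368 0.0156 0.2704] [0.3743 0.137  0.323 ]
[0.358 0.072 0.315] [ 0.1749 -0.9846 -0.0056] -0.06641953876470899 0.056981935862630465 mid [0.3572 0.0766 0.315 ]
side 627 [0.3352 0.0177 0.27  ] [0.3728 0.1375 0.3227]
[0.3527 0.0703 0.3166] [ 0.1947 -0.9806 -0.0224] -0.06887650992596442 0.052881512480831415 mid [0.3512 0.0781 0.3168]
```

View pics/w9.png

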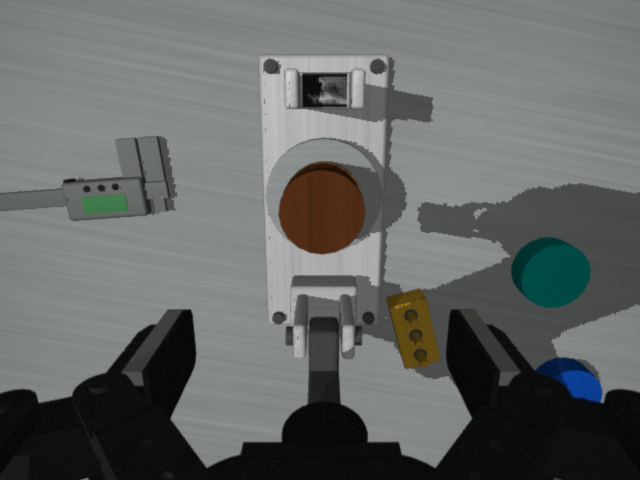

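Wrist view: the thick disc is on the stack at (322,208), plate ring about (324,200), 1.6 mm off-centre. The hinge and arm are at (322,340). Next I turn the jaws by 90° and set up for the handle, and check the clamp clearance and the swing path.

Call:
play_rows(moves=[{"turn":[0,0,-0.14],"slide":[0,0,16],"hand":1},{"turn":[0,0,-0.28],"slide":[0,0,32],"hand":1},{"turn":[0,0,-0.42],"slide":[0,0,48],"hand":1},{"turn":[0,0,-0.56],"slide":[0,0,64],"hand":1},{"turn":[0,0,-0.7],"slide":[0,0,80],"hand":1},{"turn":[0,0,-0.84],"slide":[0,0,96],"hand":1},{"turn":[0,0,-0.98],"slide":[0,0,112],"hand":1},{"turn":[0,0,-1.12],"slide":[0,0,128],"hand":0.6},{"turn":[0,0,-1.26],"slide":[0,0,144],"hand":0.6},{"turn":[0,0,-1.4],"slide":[0,0,160],"hand":0.6},{"turn":[0,0,-1.52],"slide":[0,0,170],"hand":0.6},{"turn":[0,0,-1.571],"slide":[0,0,170],"hand":0.6}], force=40)

```text
t: 20.85
ee_pos: [0.5046, 0.1075, 0.4189]
tcp_rot: [-1.34, 1.12, 1.339]
wrist_force: [0.3, -0.1, -0.0]
finger_gap: 0.603
```

Call:
play_rows(moves=[{"turn":[-0.018,0.098,0],"slide":[-30,-15,0],"hand":0.6},{"turn":[-0.036,0.197,0],"slide":[-60,-32,0],"hand":0.6},{"turn":[-0.055,0.295,0],"slide":[-90,-48,-10],"hand":0.6},{"turn":[-0.073,0.393,0],"slide":[-117,-63,-25],"hand":0.6},{"turn":[-0.073,0.393,0],"slide":[-117,-63,-42],"hand":0.6},{"turn":[-0.073,0.393,0],"slide":[-117,-63,-42],"hand":0.6},{"turn":[-0.073,0.393,0],"slide":[-117,-63,-42],"hand":0.6}])

```text
t: 21.55
ee_pos: [0.3875, 0.0444, 0.3766]
tcp_rot: [-1.156, 1.44, 1.624]
wrist_force: [0.0, 0.9, 0.5]
finger_gap: 0.602
```

```bash
python3 - <<'E'
from h import *
import pickle
from scipy.spatial.transform import Rotation as R
np.set_printoptions(precision=4,suppress=True)
s=read_state(); print(s["ee_pos"],s["joint_positions"],s["finger_gap"]); M=R.from_rotvec(s["tcp_rot"]).as_matrix(); print(M)
for n in ("scene","side"):
    W=world(pickle.load(open(n+".pkl","rb")))
    m=(W[...,2]>.03)&(W[...,2]<.13)&(W[...,0]>.62)&(W[...,0]<.95)&(abs(W[...,1]-.15)<.2)
    P=W[m]; print(n,"clamp",P.min(0),P.max(0)); q=P[P[:,0]<.72]; print("near",len(q),q.min(0) if len(q) else 0,q.max(0) if len(q) else 0)
g=grab("scene"); save(g,"sc10.png",(230,20,430,170),4)
d=grab("wrist"); pickle.dump(d,open("w10.pkl","wb")); W=world(d)
m=(W[...,2]>.28)&(W[...,2]<.35)&(W[...,0]<.42)&(W[...,0]>.3)
P=W[m]; print(len(P)); 
if len(P): print(P.min(0),P.max(0),np.median(P,0))
E
```

```text
[0.3875 0.0444 0.3766] [ 0.4969  0.0715 -0.0475 -0.124  -1.8334 -0.3232] 0.6015941653775126
[[-0.3835 -0.9054 -0.182 ]
 [-0.0721 -0.1671  0.9833]
 [-0.9207  0.3902 -0.0012]]
scene clamp [ 0.6865 -0.0041  0.03  ] [0.8491 0.1657 0.1098]
near 214 [0.6865 0.099  0.0306] [0.7199 0.1397 0.0747]
side clamp [ 0.6852 -0.0018  0.03  ] [0.8491 0.1689 0.1119]
near 333 [0.6852 0.1026 0.0301] [0.72   0.1444 0.0741]
7315
[0.3356 0.0187 0.28  ] [0.3737 0.1393 0.3214] [0.3591 0.0731 0.317 ]
```

View pics/sc10.png

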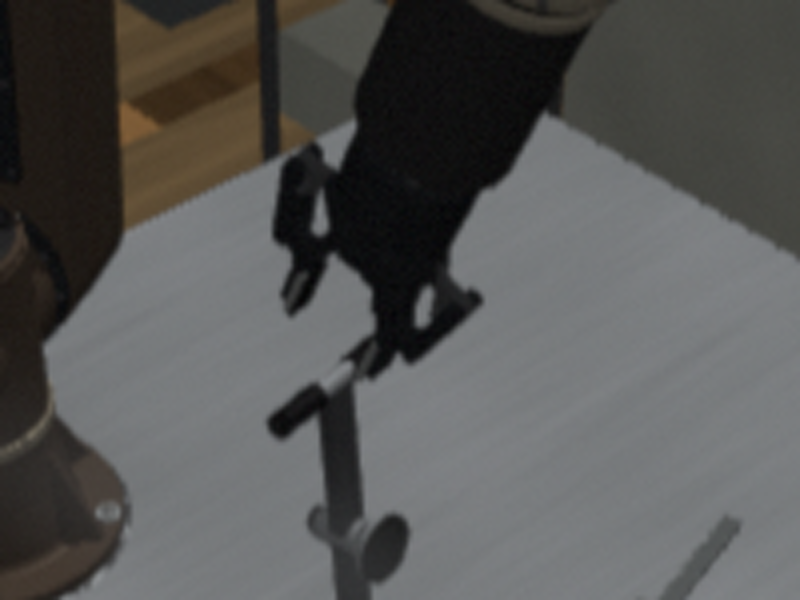

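Scene crop: the jaws at (300,290)–(385,350) are above the far grip, the handle bar is at (330,390), and the way in is clear. Going in to grip.

Call:
play_rows(moves=[{"turn":[0,0,0],"slide":[-8,-1,-20],"hand":0.6},{"turn":[0,0,0],"slide":[-18,-2,-45],"hand":0.6},{"turn":[0,0,0],"slide":[-27,-3.4,-66],"hand":0.6},{"turn":[0,0,0],"slide":[-32,-4,-78],"hand":0.6},{"turn":[0,0,0],"slide":[-33,-4.2,-82],"hand":0.6},{"turn":[0,0,0],"slide":[-33,-4.2,-82],"hand":0.6},{"turn":[0,0,0],"slide":[-33,-4.2,-82],"hand":0},{"turn":[0,0,0],"slide":[-33,-4.2,-82],"hand":0},{"turn":[0,0,0],"slide":[-33,-4.2,-82],"hand":0},{"turn":[0,0,0],"slide":[-33,-4.2,-82],"hand":0},{"turn":[0,0,0],"slide":[-33,-4.2,-82],"hand":0}], force=40)

```text
t: 22.75
ee_pos: [0.3548, 0.0404, 0.2955]
tcp_rot: [-1.156, 1.437, 1.623]
wrist_force: [-0.5, 0.7, 5.7]
finger_gap: 0.195
```

```bash
cat > arc.py <<'E'
from h import *
from scipy.spatial.transform import Rotation as R
np.set_printoptions(precision=4,suppress=True)
s=read_state(); e=s["ee_pos"]; M=R.from_rotvec(s["tcp_rot"]).as_matrix(); B=e-.019*M[:,0]
rh=np.array([.983,.182,0]); yp=np.array([.182,-.983,0]); H=np.array([.5043,.1075,.09])-.1*rh+.038*yp
v=B-H; a=np.arctan2(v[2],v@rh); print("t",s["t"],"F",s["wrist_force"],"gap",s["finger_gap"],"e",e)
print("bar",B,"r",np.hypot(v[2],v@rh),"th",a-.1413,"lat",v@yp*1e3)
r=.2273
p=lambda t: H+r*(np.cos(t+.1413)*rh+np.sin(t+.1413)*np.array([0,0,1]))
for t in np.linspace(a-.1413,0,18): print(round(t,3),((p(t)-p(a-.1413))*1e3).round(1))
print("to end from measured",((p(0)-B)*1e3).round(1))
E
python3 arc.py
```

```text
t 22.75 F [-0.4596  0.7404  5.7388] gap 0.19543164516933664 e [0.3548 0.0404 0.2955]
bar [0.362  0.0418 0.313 ] r 0.22900218066640396 th 1.6580357464510966 lat 0.7530623966423555
1.658 [0. 0. 0.]
1.561 [21.4  4.   4. ]
1.463 [43.1  8.   5.8]
1.365 [64.9 12.   5.4]
1.268 [86.6 16.   2.9]
1.17 [107.9  20.   -1.7]
1.073 [128.6  23.8  -8.4]
0.975 [148.6  27.5 -17.1]
0.878 [167.7  31.1 -27.8]
0.78 [185.7  34.4 -40.3]
0.683 [202.4  37.5 -54.6]
0.585 [217.6  40.3 -70.4]
0.488 [231.3  42.8 -87.7]
0.39 [ 243.2   45.  -106.2]
0.293 [ 253.4   46.9 -125.8]
0.195 [ 261.5   48.4 -146.4]
0.098 [ 267.7   49.6 -167.6]
0.0 [ 271.8   50.3 -189.4]
to end from measured [ 272.1   51.1 -191. ]
```

The bar is gripped (gap about 17 mm) and its measured radius and angle agree with the drawing. Starting the swing.

Call:
play_rows(moves=[{"turn":[0,0,0],"slide":[10,1.9,2.2],"hand":0},{"turn":[0,0,0],"slide":[21.4,4,4],"hand":0},{"turn":[0,0,0],"slide":[32,6,5.2],"hand":0},{"turn":[0,0,0],"slide":[43.1,8,5.8],"hand":0}])

```text
t: 23.15
ee_pos: [0.397, 0.0481, 0.3022]
tcp_rot: [-1.156, 1.439, 1.626]
wrist_force: [-4.8, 2.7, 15.5]
finger_gap: 0.194
```

```bash
python3 arc.py | head -2
```

```text
t 23.15 F [-4.8183  2.7431 15.5471] gap 0.19361332536692655 e [0.397  0.0481 0.3022]
bar [0.4043 0.0495 0.3197] r 0.22987836692880914 th 1.4683565908139675 lat 0.8381300237119681
```

Call:
play_rows(moves=[{"turn":[0,0,0],"slide":[11,2,0.8],"hand":0},{"turn":[0,0,0],"slide":[22,4,0.8],"hand":0},{"turn":[0,0,0],"slide":[33,6,-0.2],"hand":0},{"turn":[0,0,0],"slide":[43.8,8,-1.9],"hand":0},{"turn":[0,0,0],"slide":[54.5,10,-4],"hand":0},{"turn":[0,0,0],"slide":[65.2,12,-6.5],"hand":0},{"turn":[0,0,0],"slide":[75.6,14,-9.7],"hand":0},{"turn":[0,0,0],"slide":[86,15.8,-13.3],"hand":0}])

```text
t: 23.95
ee_pos: [0.4836, 0.064, 0.2875]
tcp_rot: [-1.155, 1.439, 1.625]
wrist_force: [-2.8, 1.3, 5.0]
finger_gap: 0.19
```

```bash
python3 arc.py
```

```text
t 23.95 F [-2.7892  1.2803  5.0431] gap 0.1896082819529648 e [0.4836 0.064  0.2875]
bar [0.4908 0.0654 0.305 ] r 0.22903157804850058 th 1.077079006800404 lat 0.9540639762689892
1.077 [0. 0. 0.]
1.014 [13.1  2.4 -5.4]
0.95 [ 25.9   4.8 -11.6]
0.887 [ 38.2   7.1 -18.7]
0.824 [ 50.1   9.3 -26.5]
0.76 [ 61.5  11.4 -35.1]
0.697 [ 72.3  13.4 -44.3]
0.634 [ 82.5  15.3 -54.3]
0.57 [ 92.1  17.1 -64.9]
0.507 [101.   18.7 -76.1]
0.444 [109.2  20.2 -87.9]
0.38 [ 116.6   21.6 -100.1]
0.317 [ 123.3   22.8 -112.8]
0.253 [ 129.1   23.9 -125.9]
0.19 [ 134.2   24.8 -139.4]
0.127 [ 138.3   25.6 -153.1]
0.063 [ 141.7   26.2 -167.1]
0.0 [ 144.1   26.7 -181.3]
to end from measured [ 143.3   27.5 -182.9]
```

Forces are small and the bar is following the arc. Continuing.

Call:
play_rows(moves=[{"turn":[0,0,0],"slide":[13,2.4,-5.4],"hand":0},{"turn":[0,0,0],"slide":[26,4.8,-11.6],"hand":0},{"turn":[0,0,0],"slide":[38.2,7,-18.7],"hand":0},{"turn":[0,0,0],"slide":[50,9.3,-26.5],"hand":0},{"turn":[0,0,0],"slide":[61.5,11.4,-35],"hand":0},{"turn":[0,0,0],"slide":[72.3,13.4,-44.3],"hand":0},{"turn":[0,0,0],"slide":[82.5,15.3,-54.3],"hand":0},{"turn":[0,0,0],"slide":[92,17,-65],"hand":0},{"turn":[0,0,0],"slide":[101,18.7,-76],"hand":0},{"turn":[0,0,0],"slide":[105,19.5,-82],"hand":0}])

```text
t: 24.95
ee_pos: [0.5899, 0.0837, 0.2038]
tcp_rot: [-1.157, 1.438, 1.623]
wrist_force: [2.3, 0.8, 3.6]
finger_gap: 0.195
```

```bash
python3 arc.py; python3 -c "
from h import *
d=grab('side'); save(d,'s11.png',(100,80,400,300),2.6)"
```

```text
t 24.95 F [2.314  0.8207 3.5816] gap 0.19543349815034944 e [0.5899 0.0837 0.2038]
bar [0.5971 0.0851 0.2214] r 0.2286261270786509 th 0.4707424722291882 lat 0.9782164976558574
0.471 [0. 0. 0.]
0.443 [ 3.5  0.6 -5.2]
0.415 [  6.8   1.3 -10.5]
0.388 [ 10.    1.9 -15.9]
0.36 [ 13.1   2.4 -21.4]
0.332 [ 16.    3.  -26.9]
0.305 [ 18.7   3.5 -32.6]
0.277 [ 21.3   3.9 -38.3]
0.249 [ 23.7   4.4 -44.1]
0.222 [ 26.    4.8 -49.9]
0.194 [ 28.1   5.2 -55.8]
0.166 [ 30.1   5.6 -61.8]
0.138 [ 31.9   5.9 -67.8]
0.111 [ 33.5   6.2 -73.9]
0.083 [ 35.    6.5 -80. ]
0.055 [ 36.3   6.7 -86.2]
0.028 [ 37.4   6.9 -92.4]
0.0 [ 38.3   7.1 -98.6]
to end from measured [ 37.    7.8 -99.3]
```

View pics/s11.png

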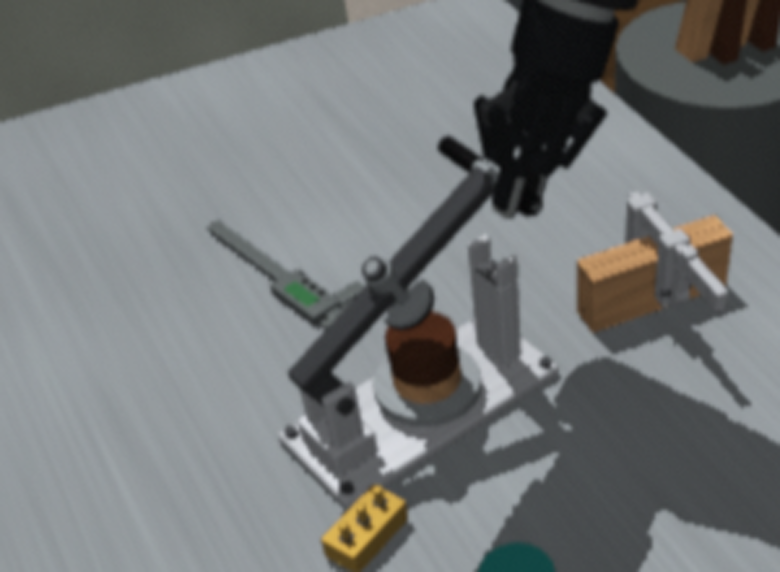

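Side view: the gripper is on the far grip, the arm is half down over the upright stack at (422,360), and the clamp is clear. Continuing to nearly closed.

Call:
play_rows(moves=[{"turn":[0,0,0],"slide":[6.8,1.3,-10.5],"hand":0},{"turn":[0,0,0],"slide":[13,2.4,-21.4],"hand":0},{"turn":[0,0,0],"slide":[18.7,3.5,-32.6],"hand":0},{"turn":[0,0,0],"slide":[23.7,4.4,-44],"hand":0},{"turn":[0,0,0],"slide":[28,5.2,-55.8],"hand":0},{"turn":[0,0,0],"slide":[31.5,5.8,-67.8],"hand":0},{"turn":[0,0,0],"slide":[34,6.4,-77],"hand":0},{"turn":[0,0,0],"slide":[35.5,6.6,-84],"hand":0},{"turn":[0,0,0],"slide":[36,6.7,-86],"hand":0},{"turn":[0,0,0],"slide":[36,6.7,-86],"hand":0}])

```text
t: 26.0
ee_pos: [0.6243, 0.0902, 0.1185]
tcp_rot: [-1.155, 1.439, 1.624]
wrist_force: [0.4, -2.9, -3.4]
finger_gap: 0.193
```

```bash
python3 arc.py|sed -n '1,2p;$p'
```

```text
t 26.0 F [ 0.4346 -2.8961 -3.4191] gap 0.1925418519711345 e [0.6243 0.0902 0.1185]
bar [0.6316 0.0915 0.136 ] r 0.22685534216605344 th 0.06309812316622185 lat 0.8803745874927953
to end from measured [  2.6   1.4 -14. ]
```

Call:
play_rows(moves=[{"turn":[0,0,0],"slide":[0.6,0.1,-3],"hand":0},{"turn":[0,0,0],"slide":[1,0.2,-6],"hand":0},{"turn":[0,0,0],"slide":[1.4,0.3,-9],"hand":0},{"turn":[0,0,0],"slide":[1.8,0.4,-11.5],"hand":0},{"turn":[0,0,0],"slide":[1.8,0.4,-12.5],"hand":0},{"turn":[0,0,0],"slide":[1.8,0.4,-12.5],"hand":0}])

```text
t: 26.6
ee_pos: [0.6264, 0.0907, 0.1065]
tcp_rot: [-1.156, 1.438, 1.624]
wrist_force: [-0.3, -4.0, -0.1]
finger_gap: 0.193
```

Call:
play_rows(moves=[{"turn":[0,0,0],"slide":[0,0,-1],"hand":0},{"turn":[0,0,0],"slide":[0,0,-2],"hand":0},{"turn":[0,0,0],"slide":[0,0,-2],"hand":0}])

```text
t: 26.9
ee_pos: [0.6266, 0.0907, 0.1048]
tcp_rot: [-1.156, 1.437, 1.623]
wrist_force: [0.3, -2.7, 2.5]
finger_gap: 0.193
```

```bash
python3 arc.py|sed -n '1,2p;$p'
```

```text
t 26.9 F [ 0.289  -2.6614  2.4598] gap 0.19252166155815015 e [0.6266 0.0907 0.1048]
bar [0.6339 0.092  0.1223] r 0.2268280505910014 th 0.0016527705554885697 lat 0.810493266886082
to end from measured [ 0.2  0.9 -0.3]
```

Call:
play_rows(moves=[{"turn":[0,0,0],"slide":[0,0,-1],"hand":0},{"turn":[0,0,0],"slide":[0,0,-2],"hand":0},{"turn":[0,0,0],"slide":[0,0,-2],"hand":0}])

```text
t: 27.2
ee_pos: [0.6267, 0.0907, 0.1044]
tcp_rot: [-1.157, 1.437, 1.623]
wrist_force: [-1.0, -1.8, 10.3]
finger_gap: 0.194
```

```bash
python3 arc.py|sed -n '1,2p;$p'
```

```text
t 27.2 F [-1.0188 -1.7899 10.3488] gap 0.1940882213246162 e [0.6267 0.0907 0.1044]
bar [0.634  0.092  0.1219] r 0.22684664218762396 th 1.7710857554142923e-06 lat 0.816349368575752
to end from measured [0.2 0.9 0.1]
```

Hard stop reached: th≈0, force rising with no further motion. One firmer push, then ease off and release.

Call:
play_rows(moves=[{"turn":[0,0,0],"slide":[0,0,-1.5],"hand":0},{"turn":[0,0,0],"slide":[0,0,-2],"hand":0},{"turn":[0,0,0],"slide":[0,0,-2],"hand":0},{"turn":[0,0,0],"slide":[0,0,0],"hand":0},{"turn":[0,0,0],"slide":[0,0,0],"hand":0.45},{"turn":[0,0,0],"slide":[0,0,0],"hand":0.45},{"turn":[0,0,0],"slide":[0,0,0],"hand":0.45},{"turn":[0,0,0],"slide":[0,0,0],"hand":0.45}])

```text
t: 28.0
ee_pos: [0.6262, 0.091, 0.1022]
tcp_rot: [-1.156, 1.438, 1.624]
wrist_force: [0.1, 0.3, -0.9]
finger_gap: 0.445
```

Call:
play_rows(moves=[{"turn":[0,0,0],"slide":[4,0.8,9.2],"hand":0.45},{"turn":[0,0,0],"slide":[11.5,2.2,27.6],"hand":0.45},{"turn":[0,0,0],"slide":[23,4.3,55],"hand":0.45},{"turn":[0,0,0],"slide":[35,6.5,83],"hand":0.45},{"turn":[0,0,0],"slide":[42,8,115],"hand":0.45},{"turn":[0,0,0],"slide":[42,8,150],"hand":0.45},{"turn":[0,0,0],"slide":[42,-20,180],"hand":0.45},{"turn":[0,0,0],"slide":[42,-60,200],"hand":0.45},{"turn":[0,0,0],"slide":[42,-100,210],"hand":0.45},{"turn":[0,0,0],"slide":[42,-130,210],"hand":0.45},{"turn":[0,0,0],"slide":[42,-130,210],"hand":0.45}])

```text
t: 29.1
ee_pos: [0.6682, -0.0432, 0.314]
tcp_rot: [-1.153, 1.439, 1.62]
wrist_force: [-0.4, 0.2, 0.4]
finger_gap: 0.451
```

```bash
python3 - <<'E'
from h import *
np.set_printoptions(precision=4,suppress=True)
s=read_state(); print(s["ee_pos"],s["wrist_force"])
rh=np.array([.983,.182]); yp=np.array([.182,-.983]); C=np.array([.5043,.1075])
for n in ("side","scene"):
    d=grab(n); W=world(d)
    if n=="side": save(d,"s12.png",(190,130,350,250),4.8)
    q=W[...,:2]-C; X=-(q@rh); Y=q@yp; Z=W[...,2]
    for nm,m in (("handle tops",(abs(X+.125)<.015)&(abs(Y)<.065)&(Z>.1)),("bar top -20..60",(X>-.07)&(X<.06)&(abs(Y)<.010)&(Z>.095)),("stack side",(np.hypot(X,Y)<.04)&(Z>.05)&(Z<.092))):
        P=Z[m]; print(n,nm,m.sum(),np.nanpercentile(P,[5,50,97]) if m.sum() else "")
    m=(abs(Y)<.01)&(Z>.1); 
    for lo in np.arange(-.13,.1,.03):
        k=m&(X>=lo)&(X<lo+.03); print("  x %.2f"%lo, k.sum(), np.nanpercentile(Z[k],90).round(4) if k.sum() else "")
E
```

```text
[ 0.6682 -0.0432  0.314 ] [-0.4206  0.187   0.3899]
side handle tops 311 [0.1206 0.1291 0.1332]
side bar top -20..60 488 [0.1    0.1309 0.1557]
side stack side 410 [0.0527 0.0743 0.0916]
  x -0.13 61 0.1323
  x -0.10 71 0.1324
  x -0.07 83 0.1323
  x -0.04 91 0.132
  x -0.01 169 0.1555
  x 0.02 95 0.1322
  x 0.05 87 0.1323
  x 0.08 99 0.1323
scene handle tops 743 [0.1254 0.677  0.7075]
scene bar top -20..60 193 [0.0984 0.1296 0.1542]
scene stack side 262 [0.052  0.0747 0.0914]
  x -0.13 2 0.1225
  x -0.10 12 0.1329
  x -0.07 50 0.1317
  x -0.04 29 0.1312
  x -0.01 34 0.155
  x 0.02 47 0.1318
  x 0.05 46 0.1317
  x 0.08 52 0.1322
```

The arm top reads a level 132 mm from catch to hinge, so it is closed. Final numeric check of the stack layers and the bystanders, then hand in.

```bash
python3 - <<'E'
from h import *
import pickle
from scipy.optimize import least_squares
np.set_printoptions(precision=4,suppress=True)
d=grab("side"); W=world(d); C=np.array([.504,.107])
for n,lo,hi in (("base",.037,.052),("thin",.055,.065),("thick",.068,.087)):
    r=np.hypot(W[...,0]-C[0],W[...,1]-C[1]); m=(r<.042)&(r>.022)&(W[...,2]>lo)&(W[...,2]<hi); P=W[m][:,:2]
    f=least_squares(lambda c:np.hypot(*(P-c).T)-.032,C,loss="soft_l1",f_scale=.002); print(n,m.sum(),f.x,"rms",np.sqrt(np.mean(f.fun**2)))
W0=world(pickle.load(open("side.pkl","rb")))
for k,(x,y,h) in dict(teal=(.468,-.12,.024),blue=(.345,-.179,.024),pink=(.692,-.285,.012)).items():
    print(k,[np.round(circ(w,(x,y),h,.032)[1][0],4) for w in (W0,W)])
for k,(u,v) in dict(pin=(240,283),box=(435,422),clamp=(345,190),cal=(225,195)).items(): print(k,W0[v,u],W[v,u])
s=read_state(); print(s["t"],s["wrist_force"],s["joint_velocities"])
workorder.hand_in()
E
```

```text
base 130 [0.5041 0.1079] rms 0.0028491317170362815
thin 83 [0.5045 0.1098] rms 0.001304486298311779
thick 152 [0.5036 0.1097] rms 0.00110677272644868
teal [array([ 0.4678, -0.1189]), array([ 0.4671, -0.1191])]
blue [array([ 0.3456, -0.1778]), array([ 0.3453, -0.1782])]
pink [array([ 0.6919, -0.2837]), array([ 0.6928, -0.2838])]
pin [ 0.383  -0.0143  0.0262] [ 0.3832 -0.0135  0.0252]
box [ 0.5307 -0.4687  0.0508] [ 0.5318 -0.4683  0.0482]
clamp [0.7374 0.1046 0.0418] [0.737  0.1041 0.0423]
cal [0.4747 0.2787 0.015 ] [0.4751 0.2803 0.0136]
29.25 [-0.0988 -0.2489  0.5526] [ 0.0205  0.0032 -0.0036  0.0011  0.0028  0.0005]
the job is handed in; nothing more can be done
```

The stack is finished and the press is closed, and I handed the job in at 29 s of the allowed 70 s. I set the thin disc on the base disc and the thick disc on top, each lowered to about 4–6 N of contact before letting go. I then swung the arm down by one grip and pressed it against its stop. After that I released it and moved the gripper clear.

**Last checks:**
- **Arm:** its top measured level at 132 mm along its whole length. At the stop, the bar position worked out to 0.000 rad.
- **Stack:** the last side-camera fit put the base disc, thin disc and thick disc within 2 mm of each other. The two added discs sit about 1.6 mm toward +y of the plate's centre by the wrist camera. The side camera shows about 2.4 mm, but it is calibrated only to about 2 mm.
- **Other things:** the look-alike discs, pin block, box blank, clamp and caliper are unmoved within measurement noise.
- **Robot:** nothing was touching it at hand-in, with wrist force under 1 N.

**Not checked or not clean:** I had used all 12 pictures, so I confirmed the final closed state from depth readings only. One move call was refused for a missing turn value; nothing moved and I sent it again.

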